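# Lift the split ring out of a pulley hub with a hook pick

## Robot

A 6-joint arm with a two-finger parallel gripper is mounted at the origin on the work surface. World frame = base frame: x ahead of the robot, y to its left, z up, the work surface at z = 0. Lengths are in m, angles in rad, forces in N, time in s.
With the tool pointing down it reaches from about 0.25 to 0.775 m from the base axis. Payload 4 kg.
Tool frame: the origin (TCP) lies at the very end of the fingers, on their centre line; the grasp point (between the pads) lies hold_point_z behind it (hold_point_z is the distance from the TCP to the grasp point, in m); z points along the fingers, y is the direction in which the jaws open and shut (so a half turn about z gives the same grasp; the last joint's range is limited). The gripper opens to 94 mm and grips with 3 to 60 N. Pads are 16 mm wide; open, the fingers measure 119 mm over their backs; the gripper's body (75 mm by 177 mm) begins 78 mm behind the grasp point.
Start: joints at [1.107, 0.087, 1.371, -0, 1.684, -0.103], TCP at [0.194, 0.515, 0.206] pointing down, gripper open.
Joint ranges: [-3.1, 3.1], [-0.76, 2.03], [0.27, 2.55], [-1.08, 4.22], [0.17, 2.65], [-2.57, 2.57]. Speed limits (rad/s): [2.79, 2.79, 3.14, 3.14, 3.14, 3.14].

## Interface

Orientations are given as [roll, pitch, yaw] about the fixed x, y, z axes, in that order (R = Rz(yaw) Ry(pitch) Rx(roll)).
In Python, from bench import * gives the robot as it stands.
- The arm moves only by the tool step_arm, never from a script. Its argument "increments" is text: rows parted by semicolons, each of 6 numbers parted by spaces: the shift along the tool's x, y, z in cm, then the turn, a rotation vector about the tool's x, y, z in rad. A call has 1 to 5 rows; each row shifts and turns the commanded pose from where the row before left it, along the tool's axes as they then stand; what a row does not reach is not made up. A row lasts 1/10 s, in which the tool goes at most 50 mm and 8.59 degrees, less where a joint would pass 70% of its speed; a pose out of reach is approached as far as the arm can. A call is refused whole if a number of a shift passes 5 or a number of a turn 0.15, either way. A call with a gripper value outside its range is refused whole. "claw" is the gripper's target within -1 to 1 (shut at 1, half-way at 0, fully open at -1), set as the call begins (left out, the last holds). The fingers move at their own pace and stop on an object; the grip force is fixed at half the most. Time passes only in rows, so rows that do not move let the fingers close. It gives the time, the measured TCP pose, the force and the opening at its end, in the units of the state.
- get_obs(): the state, without advancing time (a new reading comes with each control period).
- snapshot(name): name is "scene" or "top" or "wrist"; returns the picture (420x560x3 uint8, red, green, blue); there is no depth.
- calibration(name): a dict with "camera_matrix" (3x3 intrinsics, pixels), "k1" (the pictures are not rectified: a ray, as slopes to the right and down, at radius r is drawn at 1 + k1 r^2 times it, then the intrinsics apply), "eye" and "orientation" of the camera in the world; the wrist camera has in their place "tool_from_camera" (4x4, takes a point from camera to tool coordinates, whose origin is the TCP and whose axes are the flange's). Camera axes: x right, y up, looking along -z (the intrinsics and any distortion apply to the point x, -y, -z); pixel columns grow to the right and rows downward; lengths in m; the calibration is good to about 2 mm. A picture is of the moment at which its call begins: read the wrist's pose just before it. calibration takes no time and is no camera call.
- close_job(): hands the job in, once; it reports no verdict.
The state is a dict: "time": time; "joint_positions": joint angles; "qvel": joint speeds; "joint_torque": joint torques, N m; "tool_pos": TCP position; "ee_rot": TCP orientation; "wrist_force": force on the tool from outside, world axes, zero at the start; "wrist_torque": the same for the moment, N m; "width": finger opening in m.
Only numpy, scipy, OpenCV 4.12 (cv2) and the standard library are available. Lean on these libraries where they do the work, as an engineer would, in place of code of your own. Each camera call takes 0.05 s, during which the arm holds its last target. There are 200 camera calls.

## Task

The belt pulley of the exercise bike lies hub up on the bench, and a split retaining ring is sprung into the groove of its bore. Take the hook pick from its wooden stand, get its foot under one end of the ring and lift that side up out of the groove, gently: do not bear down on the soft rubber seal just below the ring, do not force the ring, and keep the gripper fingers off it until the pick has freed it. Then hang the pick back in its stand, lay the freed ring flat in the aluminium tray, and leave the other things on the bench where they are.

Things in the scene. Friction and masses are not known exactly. Their poses are not given: they have to be found in the camera images.
- hub: the pulley, fixed: dark steel disc 170 mm across, 26 mm high, with an aluminium hub 100 mm across whose flat top face is 60 mm above the origin (centre of the underside, z up). Its open bore is 73 mm across for the first 9 mm down to a ledge on which the ring lies, and 57 mm across below the ledge. The ring's gap lies on the hub's -x side, within 0.12 rad
- hub_front (a point): point on the hub's top face, 43 mm from its axis on the -x side. Two sprung catches, 40 degrees either side of this direction, overhang the ring by 3 mm; each gives way outwards when a ring end is lifted past it (about 10 N at the lug, lug raised about 12 to 15 mm) and snaps back below the ring, which then stays cocked, its ends resting on the catches, their underside about level with the top face or just above
- hub_back (a point): point on the hub's top face, 43 mm from its axis on the +x side. Here a fixed lip, 3 mm thick, flush with the top face, spanning 40 degrees either side, overhangs the ring's far side by 2 to 3 mm. A freed, cocked ring is still under it: draw the ring 6 mm towards hub -x, then lift
- seal: black rubber-faced seal disc 55 mm across inside the bore, its flat top 14 mm below the hub's top face, that is 5 mm below the ring's underside; it yields 1 mm for 8 N and is damaged by more than 12 N. Its origin is the hub's origin
- ring: flat split steel ring, 70 mm outside, 56 mm inside, 5 mm thick, 50 g; origin: centre of its underside, z up. The gap is at -x. Either side of the 8 mm gap an end lug reaches inwards: each lug 12 mm wide (y from 4 to 16 mm, and -4 to -16), from 31 to 18 mm from the ring's centre, so that its inner 10 mm overhang the seal. When seated its underside is 9 mm below the hub's top face. Do not load it with more than 25 N with the pick
- ring_gap (a point): point on the ring in the middle of the gap, between the two lugs, at the ring's underside, 24.5 mm from its centre
- pick: hook pick of adjustable reach, 80 g, upright; origin: on its axis, underside of its square flange (32 mm wide, z 0 to 4 mm). Square black handle 16 by 16 mm, sides along x and y, z 4 to 64 mm. Below hangs a round shank 6 mm across, ending in a flat foot 3 mm thick, 5 mm wide, that reaches 13 mm from the axis in -x. The shank is clamped at a reach not measured: the foot's underside is 45 to 63 mm below the origin
- stand: fixed wooden stand, block 68 by 46 mm and 72 mm high on a thin base 110 by 90 mm; origin: centre of the underside. The pick hangs through a hole 26 mm (x, from -18 to +8 mm) by 14 mm (y, -7 to +7 mm) with its flange on the block's top and its foot to the stand's -x; then the pick's origin is 72 mm above the stand's
- tray: square aluminium tray, 140 by 140 mm outside, walls 22 mm high and 4 mm thick, floor 4 mm thick, fixed; origin: centre of the underside
- bearing: bystander: loose spare bearing, 52 mm across, 15 mm high; origin under its centre
- bolt: bystander: bolt standing on its head, 40 mm high; origin under its centre
- jar: bystander: amber glass jar, 60 mm across, 75 mm high; origin under its centre
- mug: bystander: white mug, 72 mm across, 80 mm high; origin under its centre
- wrench: bystander: wrench lying flat
- paddle: bystander: wooden paddle blank lying flat, 195 mm long
- screwdriver: bystander: screwdriver lying flat
Things that resemble listed ones, but are neither listed nor needed, are in the scene too. Of the things shaped like the ring, the steel one is meant. What is shaped like the hub but pink is not meant.

How it is judged:
By the outcome, as a careful person would: the job done as asked, in the order asked, and still so for the second after the job is handed in, with the robot touching nothing.
It also fails if it takes over 72 s, if anything falls off the work surface, if the arm or the gripper's body presses on something with over 40 N, if the wrist force passes 120 N, or if a joint passes its speed limit or range.

## Working session

There is one attempt and no reset: what is moved stays moved. The work goes in short steps, Python scripts to look and compute and a tool call to move; the robot and the scene stay as the last step left them, time stands still between calls to the robot, and variables do not carry over. Pictures are saved under pics/ and viewed, about 8 in all and at most 12, crops included, and the job is handed in when it is done.

Besides the shell and the picture viewer there is one more tool, called after "Emit:" as name(argument=value, ...) on one line, values as JSON. step_arm: Moves the arm, as the interface text tells. Its arguments: {"type":"object","properties":{"increments":{"type":"string"},"claw":{"type":"number"}},"required":["increments"]}

```bash
ls; mkdir -p pics
python3 - <<'E'
from bench import *
import cv2,numpy as np
o=get_obs();print(o)
for n in ("scene","top"):
    im=snapshot(n);cv2.imwrite(f"pics/{n}0.png",cv2.cvtColor(im,cv2.COLOR_RGB2BGR))
for n in ("scene","top","wrist"):print(n,calibration(n))
E
```

```text
pics
{'time': 0.0, 'joint_positions': array([ 1.10689625e+00,  8.79426149e-02,  1.37224141e+00, -2.17926262e-05,
        1.68358711e+00, -1.03127809e-01]), 'qvel': array([ 2.28624535e-04, -1.65754243e-03, -5.45707035e-05, -2.13581919e-03,
        8.61616425e-04,  6.15050532e-04]), 'joint_torque': array([ 2.60806519e-04, -3.40192902e+01, -3.02424932e+01,  7.16249761e-02,
        3.33456905e-02, -1.55718053e-04]), 'tool_pos': array([0.19392902, 0.51409395, 0.20431746]), 'ee_rot': array([-3.13942351e+00, -2.02719852e-04,  2.78081773e+00]), 'wrist_force': array([ 0.13143751,  0.00291204, -0.30670199]), 'wrist_torque': array([-0.00022756,  0.02512209, -0.01360361]), 'width': 0.0937828702431369}
scene {'camera_matrix': array([[521.11869817,   0.        , 282.75682047],
       [  0.        , 521.11869817, 213.04692132],
       [  0.        ,   0.        ,   1.        ]]), 'k1': -0.008927869133549407, 'eye': array([1.14165827, 0.42945297, 0.98081815]), 'orientation': array([0.70782539, 0.01331938, 2.15205727])}
top {'camera_matrix': array([[508.59174023,   0.        , 277.2610682 ],
       [  0.        , 508.59174023, 214.26360289],
       [  0.        ,   0.        ,   1.        ]]), 'k1': -0.025876947746935663, 'eye': array([ 0.27450794, -0.01322112,  1.37511088]), 'orientation': array([ 1.83178693e-01,  1.36289530e-03, -1.54206288e+00])}
wrist {'camera_matrix': array([[355.74145122,   0.        , 279.14781965],
       [  0.        , 355.74145122, 216.7656131 ],
       [  0.        ,   0.        ,   1.        ]]), 'k1': 0.011511346057094259, 'tool_from_camera': array([[-1.76019453e-03,  9.59473127e-01,  2.81794642e-01,
         8.20472158e-02],
       [ 9.99998433e-01,  1.63603095e-03,  6.75896584e-04,
        -6.78303564e-04],
       [ 1.87479853e-04,  2.81795390e-01, -9.59474504e-01,
        -1.79527440e-01],
       [ 0.00000000e+00,  0.00000000e+00,  0.00000000e+00,
         1.00000000e+00]])}
```

View pics/top0.png

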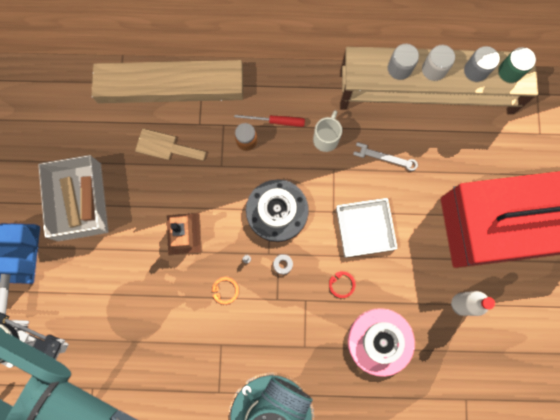

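View pics/scene0.png

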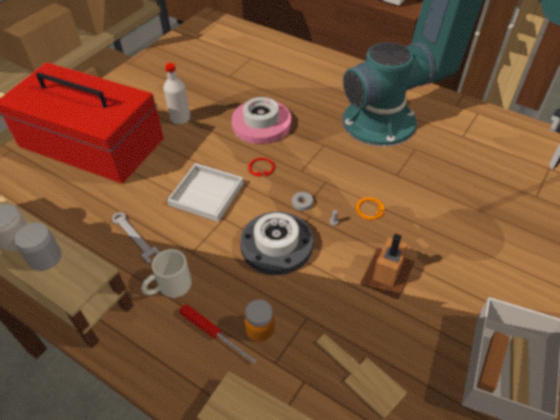

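```bash
python3 -c "
import bench;print([n for n in dir(bench) if n[0]!='_']);print(getattr(bench,'hold_point_z',None))"
```

```text
['IKError', 'calibration', 'close_job', 'get_obs', 'hold_point_z', 'snapshot']
0.0188
```

```bash
cat > h.py <<'E'
from bench import *
import cv2,numpy as np
from scipy.spatial.transform import Rotation as R
def cam(n,o=None):
    c=calibration(n);K=np.array(c["camera_matrix"])
    if n=="wrist":
        T=np.eye(4);T[:3,:3]=R.from_euler("xyz",o["ee_rot"]).as_matrix();T[:3,3]=o["tool_pos"]
        T=T@c["tool_from_camera"]
    else:
        T=np.eye(4);T[:3,:3]=R.from_euler("xyz",c["orientation"]).as_matrix();T[:3,3]=c["eye"]
    return K,c["k1"],T
def ray(C,u,z):
    K,k,T=C;p=np.array([(u[0]-K[0,2])/K[0,0],(u[1]-K[1,2])/K[1,1]])
    s=p.copy()
    for _ in range(20): s=p/(1+k*(s@s))
    d=T[:3,:3]@[s[0],-s[1],-1];e=T[:3,3]
    return e+d*(z-e[2])/d[2]
def proj(C,P):
    K,k,T=C;P=np.atleast_2d(P);q=(P-T[:3,3])@T[:3,:3]
    s=np.c_[q[:,0]/-q[:,2],-q[:,1]/-q[:,2]]
    s=s*(1+k*(s**2).sum(1,keepdims=True))
    return s*[K[0,0],K[1,1]]+[K[0,2],K[1,2]]
def shot(n,f):
    o=get_obs();im=snapshot(n)[...,::-1].copy();cv2.imwrite(f"pics/{f}.png",im)
    np.savez(f"pics/{f}.npz",tool_pos=o["tool_pos"],ee_rot=o["ee_rot"])
    return im,cam(n,o),o
def load(n,f): return cv2.imread(f"pics/{f}.png"),cam(n,np.load(f"pics/{f}.npz"))
def turn(goal_pos,goal_rpy):
    "remaining shift (tool axes, cm) and rotvec from the present pose"
    o=get_obs();A=R.from_euler("xyz",o["ee_rot"]);B=R.from_euler("xyz",goal_rpy)
    return np.round(A.inv().apply(np.array(goal_pos)-o["tool_pos"])*100,2),np.round((A.inv()*B).as_rotvec(),4)
E
python3 - <<'E'
from h import *
C=cam("top");S=cam("scene")
print("hub top",ray(C,(277,209),.06),ray(S,(276,231),.06))
print("stand pick",ray(C,(177,228),.136),ray(S,(397,240),.136))
print("tray",ray(C,(366,228),.0),ray(S,(206,192),.01))
a=cv2.imread("pics/top0.png");b=cv2.imread("pics/scene0.png")
f=lambda im,x,y,w,h,s:cv2.resize(im[y:y+h,x:x+w],None,fx=s,fy=s,interpolation=cv2.INTER_CUBIC)
cv2.imwrite("pics/c1.png",np.vstack([np.hstack([f(a,155,200,65,65,6),f(a,245,175,65,65,6)]),
 ])) 
x=np.hstack([f(a,155,200,65,65,6),f(a,245,175,65,65,6)]);y=np.hstack([f(b,360,220,80,42,4.875),f(b,235,200,80,42,4.875)])
cv2.imwrite("pics/c1.png",np.vstack([x,y]));print(x.shape,y.shape)
E
```

```text
hub top [ 0.53206685 -0.00333726  0.06      ] [0.54261944 0.0029544  0.06      ]
stand pick [0.46239503 0.24148248 0.136     ] [0.47838418 0.25868364 0.136     ]
tray [ 0.49778482 -0.24796303  0.        ] [ 0.50088308 -0.24095785  0.01      ]
(390, 780, 3) (205, 780, 3)
```

View pics/c1.png

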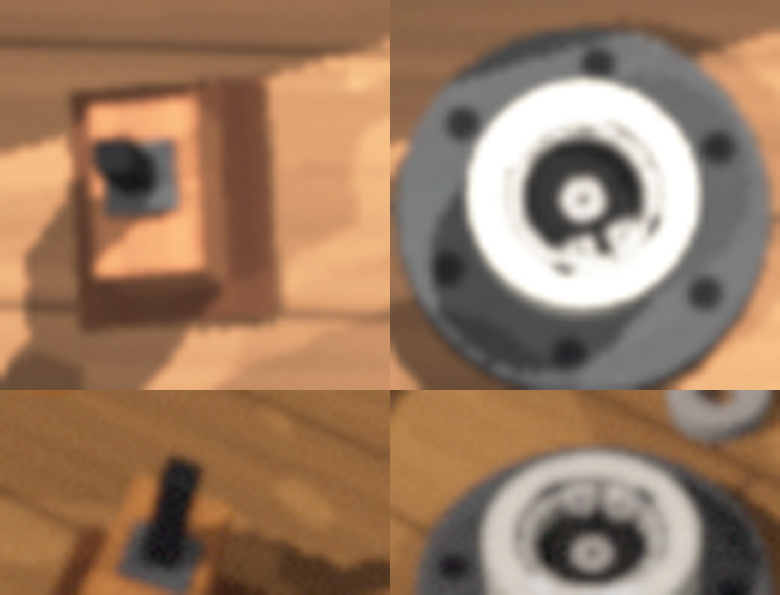

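The top picture shows:
- **Hub:** dark one at (277,209), chosen. The pink one at (382,342) is not meant.
- **Ring:** the steel one in the bore. The orange (225,290) and red (342,285) are not meant.
- **Stand with pick:** (180,230).
- **Tray:** (366,228). The crate at (72,197) is not meant.

In the crop the lugs are at about (580,250) and (628,235) and the hub centre at (583,193). That puts hub yaw near +0.46. Next I move the wrist camera over the stand.

Emit:
step_arm(increments="0 0 -1.2 0 0 -0.12; 0 0 -1.2 0 0 -0.12; 0 0 -1.2 0 0 -0.12; -3.4 -3.3 0 0 0 0; -3.4 -3.3 0 0 0 0")

```text
time: 0.6
tool_pos: [0.2621, 0.4484, 0.2413]
ee_rot: [-3.141, 0.0, -3.139]
wrist_force: [0.7, -0.1, -0.1]
width: 0.094
```

Emit:
step_arm(increments="-3.4 -3.3 0 0 0 0; -3.4 -3.3 0 0 0 0; -3.4 -3.3 0 0 0 0; -3.4 -3.3 0 0 0 0; -3.4 -3.3 0 0 0 0")

```text
time: 1.1
tool_pos: [0.4328, 0.2818, 0.2411]
ee_rot: [-3.142, -0.001, 3.141]
wrist_force: [-0.3, 1.3, -0.4]
width: 0.0944
```

Emit:
step_arm(increments="-3.4 -3.3 0 0 0 0; 0 0 0 0 0 0; 0 0 0 0 0 0")

```text
time: 1.4
tool_pos: [0.4662, 0.2495, 0.2406]
ee_rot: [-3.141, -0.002, 3.138]
wrist_force: [-0.1, 0.3, -0.7]
width: 0.0939
```

```bash
python3 -c "
from h import *
im,C,o=shot('wrist','w1');print(o['tool_pos'],o['ee_rot'],o['wrist_force'])"
```

```text
[0.46618595 0.24954781 0.2406354 ] [-3.14146280e+00 -1.95204849e-03  3.13829180e+00] [-0.14683463  0.25316221 -0.71259756]
```

View pics/w1.png

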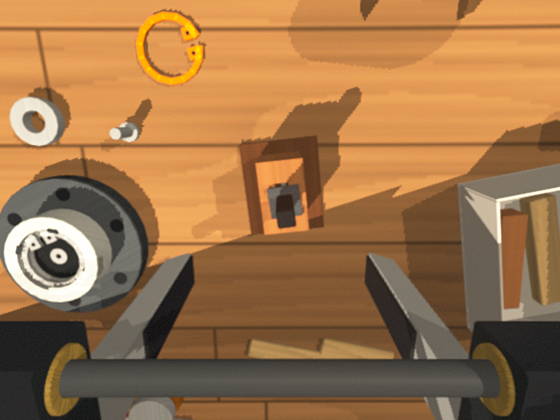

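```bash
python3 -c "
from h import *
im,C=load('wrist','w1')
a=cv2.resize(im[130:245,232:332],None,fx=5,fy=5,interpolation=cv2.INTER_CUBIC)
cv2.imwrite('pics/c2.png',a)"
```

```text
(no output)
```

View pics/c2.png

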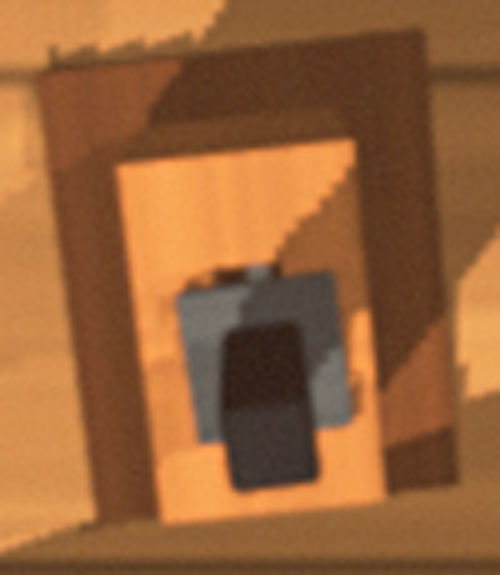

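Run:
```python
from h import *
im,C=load('wrist','w1')
def g(c,z):
    P=np.array([ray(C,(u/5+232,v/5+130),z)[:2] for u,v in c])
    dx=(P[3]-P[0]+P[2]-P[1])/2;dy=(P[1]-P[0]+P[2]-P[3])/2
    print(P.mean(0).round(4),np.linalg.norm(dx).round(4),np.linalg.norm(dy).round(4),'yaw',np.arctan2(dx[1],dx[0]).round(3),np.arctan2(-dy[0],dy[1]).round(3))
g([(118,165),(355,140),(385,497),(160,520)],.072)
g([(178,295),(333,272),(352,425),(200,442)],.076)
g([(225,408),(310,400),(318,480),(237,490)],.136)
K=[(40,243-35-30),]
# hub rough
print(ray(C,(50,258),.06))
for u in [(30,243),(50,237),(58,257)]: print(ray(C,u,.05))
```

```text
[0.4653 0.2524] 0.0736 0.0466 yaw 0.096 0.101
[0.4692 0.2545] 0.031 0.0308 yaw 0.132 0.128
[0.469  0.2547] 0.0142 0.0139 yaw 0.118 0.108
[ 0.53469314 -0.00077172  0.06      ]
[ 0.52092265 -0.02626275  0.05      ]
[ 0.51405567 -0.00315237  0.05      ]
[0.53772721 0.00136067 0.05      ]
```

Emit:
step_arm(increments="-1.18 -4.16 0 0 0 0; -1.18 -4.16 0 0 0 0; -1.18 -4.16 0 0 0 0; -1.18 -4.16 0 0 0 0; -1.18 -4.16 1 0 0 0")

```text
time: 1.95
tool_pos: [0.5252, 0.0428, 0.2332]
ee_rot: [3.141, 0.004, -3.139]
wrist_force: [0.4, -0.1, 0.0]
width: 0.0939
```

Emit:
step_arm(increments="-1.18 -4.16 1 0 0 0; 0 0 4 0 0 0; 0 0 4 0 0 0; 0 0 3 0 0 0; 0 0 0 0 0 0")

```text
time: 2.45
tool_pos: [0.5325, 0.0028, 0.1061]
ee_rot: [3.14, -0.011, -3.14]
wrist_force: [-0.5, 0.0, -0.0]
width: 0.094
```

```bash
python3 -c "
from h import *
im,C,o=shot('wrist','w2');print(o['tool_pos'],o['ee_rot'],o['time'])
c=proj(C,[.537,0,.06])[0].astype(int);print(c)
x,y=np.clip(c-[100,85],0,None)
cv2.imwrite('pics/c3.png',cv2.resize(im[y:y+150,x:x+200],None,fx=4,fy=4,interpolation=cv2.INTER_CUBIC));print(x,y)"
```

```text
[0.53246314 0.0027948  0.10612834] [ 3.1399733  -0.01089748 -3.13997308] 2.45
[276 246]
176 161
```

View pics/c3.png

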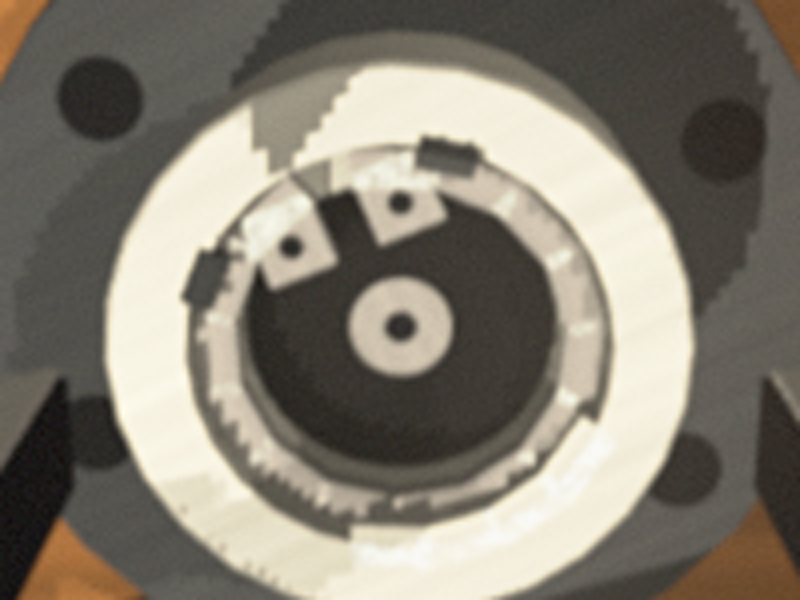

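Run:
```python
from h import *
im,C=load('wrist','w2')
p=lambda u,v:(u/4+176-.375,v/4+161-.375)
for n,c in dict(outer=[(105,333),(693,335),(400,65)],bore=[(188,335),(612,330)]).items():
    for q in c: print(n,ray(C,p(*q),.06)[:2].round(4))
L=[(338,262),(270,290),(380,245),(447,213)]
P=np.array([ray(C,p(*q),.056)[:2] for q in L])
H=np.array([ray(C,p(*q),.056)[:2] for q in [(291,246),(400,202)]])
print("lug corners",P.round(4).tolist(),"holes",H.round(4).tolist())
# Kabsch: left image lug: world -y
best=None
for s in (1,-1):
    M=np.array([[-18,4*s],[-18,16*s],[-18,-4*s],[-18,-16*s]])/1000
    A,_=R.align_vectors(np.c_[P-P.mean(0),P[:,0]*0],np.c_[M-M.mean(0),M[:,0]*0])[:2]
    a=A.as_euler('xyz')[2]; Rm=np.array([[np.cos(a),-np.sin(a)],[np.sin(a),np.cos(a)]])
    t=P.mean(0)-Rm@M.mean(0);print(s,'yaw',a,'centre',t,'res',((M@Rm.T+t-P)*1000).round(1).tolist())
cat=np.array([ray(C,p(*q),.06)[:2] for q in [(448,157),(207,278)]]);print("catches",cat)
print("disc centre",ray(C,p(400,327),.046),"if z=.06",ray(C,p(400,327),.06))
lip=[ray(C,p(*q),.06)[:2] for q in [(352,537),(597,412)]];print(lip)
```

```text
outer [ 0.535  -0.0503]
outer [0.5354 0.0491]
outer [ 4.894e-01 -3.000e-04]
bore [ 0.5353 -0.0363]
bore [0.5345 0.0354]
lug corners [[0.5237, -0.011], [0.5287, -0.0226], [0.5207, -0.0038], [0.5151, 0.0075]] holes [[0.5208, -0.0189], [0.5132, -0.0004]]
1 yaw -2.718859793677204 centre [ 0.50560778 -0.01486902] res [[-0.0, -0.2], [-0.1, 0.5], [-0.3, -0.0], [0.4, -0.4]]
-1 yaw 0.4227328599125887 centre [ 5.38438738e-01 -9.98681679e-05] res [[-0.0, -0.2], [-0.1, 0.5], [-0.3, -0.0], [0.4, -0.4]]
catches [[ 0.50450786  0.00747264]
 [ 0.52521877 -0.03266922]]
disc centre [ 0.53898405 -0.00057219  0.046     ] if z=.06 [ 5.33927948e-01 -4.45646685e-04  6.00000000e-02]
[array([ 0.57315124, -0.00901333]), array([0.5494275 , 0.03334577])]<stdin>:14: UserWarning: Optimal rotation is not uniquely or poorly defined for the given sets of vectors.
```

The close view shows:
- **Lugs:** crop (304,276) and (413,229).
- **Catches:** (448,157) and (207,278).
- **Lip:** at lower right.

From these, the ring centre is (0.5385,0) at yaw 0.42, and hub yaw is about 0.47. The pale disc is flat on the seal. Now I take the pick at (0.469,0.2546), yaw 0.11.

Emit:
step_arm(increments="0 0 -4 0 0 0; 1.06 4.2 -2 0 0 0; 1.06 4.2 -2 0 0 0; 1.06 4.2 -1 0 0 0; 1.06 4.2 0 0 0 0")

```text
time: 3.0
tool_pos: [0.4956, 0.1717, 0.2078]
ee_rot: [3.139, 0.01, -3.141]
wrist_force: [1.0, 0.1, -0.6]
width: 0.0937
```

Emit:
step_arm(increments="1.06 4.2 0 0 0 0; 1.06 4.2 0 0 0 0; 0 0 0 0 0 -0.11; 0 0 0 0 0 0")

```text
time: 3.4
tool_pos: [0.4731, 0.2553, 0.2047]
ee_rot: [3.14, 0.005, -3.028]
wrist_force: [1.1, -0.8, -0.3]
width: 0.0938
```

```bash
python3 -c "
from h import *
print(turn([.469,.2546,.092],[np.pi,0,.11+np.pi]),get_obs()['time'])"
```

```text
(array([ 0.47, -0.04, 11.27]), array([0.0014, 0.005 , 0.0036])) 3.4
```

Emit:
step_arm(increments="0.45 0 4 0 0 0; 0 0 4 0 0 0; 0 0 2.3 0 0.005 0; 0 0 0.9 0 0 0; 0 0 0 0 0 0")

```text
time: 3.9
tool_pos: [0.4687, 0.2519, 0.0896]
ee_rot: [-3.141, -0.005, -3.034]
wrist_force: [-0.6, 0.1, 0.2]
width: 0.0941
```

```bash
python3 -c "
from h import *
print(turn([.469,.2546,.092],[np.pi,0,.11+np.pi]))
im,C,o=shot('wrist','w3');print(o['tool_pos'],o['wrist_force'])
cv2.imwrite('pics/c4.png',im)"
```

```text
(array([-0.06,  0.26, -0.24]), array([-0.0002, -0.0054, -0.0026]))
[0.46866275 0.2519375  0.08962018] [-0.64114598  0.0563661   0.18303859]
```

View pics/c4.png

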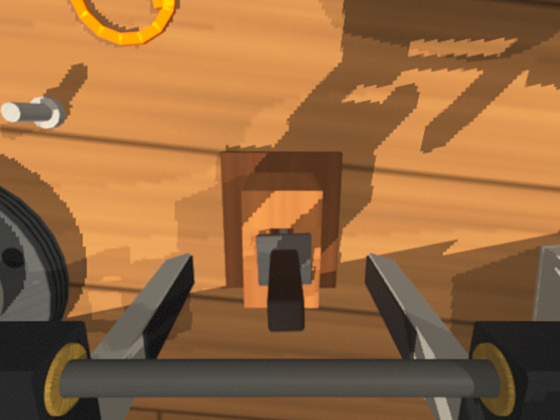

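The handle at (286,290) is centred and square between the fingers, so I close.

Emit:
step_arm(increments="0 0.25 -0.2 0 -0.005 0; 0 0 0 0 0 0")

```text
time: 4.15
tool_pos: [0.4698, 0.2556, 0.0941]
ee_rot: [3.14, 0.005, -3.033]
wrist_force: [-0.4, -0.1, -0.6]
width: 0.0936
```

Emit:
step_arm(increments="0 0 0 0 0 0; 0 0 0 0 0 0; 0 0 0 0 0 0; 0 0 0 0 0 0; 0 0 0 0 0 0", claw=1)

```text
time: 4.65
tool_pos: [0.4683, 0.2547, 0.0914]
ee_rot: [3.142, -0.0, -3.032]
wrist_force: [0.2, 0.5, -0.1]
width: 0.0573
```

Emit:
step_arm(increments="0 0 0 0 0 0; 0 0 0 0 0 0; 0 0 0 0 0 0")

```text
time: 4.95
tool_pos: [0.4684, 0.2548, 0.0915]
ee_rot: [3.142, -0.0, -3.032]
wrist_force: [-0.6, 0.1, -0.2]
width: 0.0336
```

Emit:
step_arm(increments="0 0 0 0 0 0; 0 0 0 0 0 0; 0 0 0 0 0 0; 0 0 0 0 0 0")

```text
time: 5.35
tool_pos: [0.4684, 0.2547, 0.0915]
ee_rot: [-3.142, -0.0, -3.032]
wrist_force: [0.5, 0.2, 0.5]
width: 0.0158
```

Emit:
step_arm(increments="0 0 -0.5 0 0 0; 0 0 -1.5 0 0 0; 0 0 -3 0 0 0; 0 0 -3 0 0 0; 0 0 -2 0 0 0")

```text
time: 5.85
tool_pos: [0.4693, 0.2552, 0.1955]
ee_rot: [3.14, 0.004, -3.032]
wrist_force: [0.3, -0.1, -0.9]
width: 0.0158
```

Emit:
step_arm(increments="0 0 -1 0 0 0; 0 0 0 0 0 0; 0 0 0 0 0 0")

```text
time: 6.15
tool_pos: [0.4681, 0.2546, 0.2008]
ee_rot: [-3.141, -0.001, -3.032]
wrist_force: [-0.1, 0.1, -0.9]
width: 0.0162
```

```bash
python3 -c "
from h import *
im,C,o=shot('wrist','w4');print(o['tool_pos'],o['ee_rot'],o['wrist_force'],o['width'])
s,S,_=shot('scene','s4')
p=proj(S,o['tool_pos']-np.array([0,0,.05]))[0].astype(int)
x,y=np.clip(p-[50,50],0,None)
a=cv2.resize(s[y:y+100,x:x+100],(400,400),interpolation=cv2.INTER_CUBIC)
q=proj(C,o['tool_pos']-np.array([0,0,.06]))[0].astype(int)
X,Y=np.clip(q-[50,70],0,None);b=cv2.resize(im[Y:Y+100,X:X+100],(400,400),interpolation=cv2.INTER_CUBIC)
print(x,y,X,Y,q,p)
cv2.imwrite('pics/c5.png',np.hstack([a,b]))"
```

```text
[0.4680502  0.25461289 0.20084257] [-3.14134397e+00 -1.01047841e-03 -3.03239554e+00] [-0.12263188  0.13369723 -0.86952909] 0.01621828832473315
348 181 230 163 [280 233] [398 231]
```

View pics/c5.png

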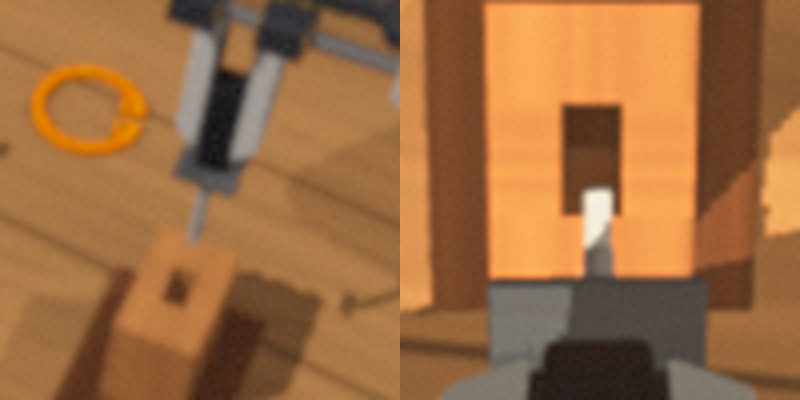

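Run:
```python
from h import *
S=cam("scene");W=cam("wrist",np.load("pics/w4.npz"))
o=np.load("pics/w4.npz")["tool_pos"]
for L in (.045,.05,.055,.06,.063):
    a=.109;P=np.array([.468,.2546,.1813-L]);tip=P-.013*np.array([np.cos(a),np.sin(a),0])
    print(L,proj(S,[P,tip]).round(1).tolist(),"wrist tip top",proj(W,tip+[0,0,.003]).round(1))
# plan
c=np.array([.5385,-.0002]);y=.423;Rm=np.array([[np.cos(y),-np.sin(y)],[np.sin(y),np.cos(y)]])
for n,q in dict(front=(-43,0),entryN=(-3.5,-11),inN=(-10.5,-11),entryP=(-3.5,11),inP=(-10.5,11)).items():print(n,c+Rm@np.array(q)/1000)
print(turn([.555,.07,.2],[np.pi,0,y+np.pi]))
```

```text
0.045 [[397.4, 235.7], [399.4, 231.2]] wrist tip top [[280.5 214.9]]
0.05 [[397.0, 237.2], [399.1, 232.7]] wrist tip top [[280.4 213. ]]
0.055 [[396.6, 238.7], [398.7, 234.2]] wrist tip top [[280.4 211.1]]
0.06 [[396.3, 240.1], [398.3, 235.7]] wrist tip top [[280.4 209.3]]
0.063 [[396.0, 241.0], [398.1, 236.6]] wrist tip top [[280.4 208.3]]
front [ 0.49928995 -0.01785141]
entryN [ 0.53982396 -0.01166722]
inN [ 0.53344093 -0.0145407 ]
entryP [0.53079301 0.00839373]
inP [0.52440998 0.00552025]
(array([ -6.68, -19.29,  -0.03]), array([-0.0004, -0.0031, -0.3138]))
```

The pick is free of the stand. In the wrist view the foot tip is at (279.5,210.5), so the reach is about 57±5 mm. I will measure it better by touching the hub's top face.

Emit:
step_arm(increments="0 0 0 0 0 -0.105; 0 0 0 0 0 -0.105; 0 0 0 0 0 -0.105; 0.82 -4.36 0 0 0 0; 0.82 -4.36 0 0 0 0")

```text
time: 6.75
tool_pos: [0.4885, 0.1683, 0.1997]
ee_rot: [3.141, -0.003, -2.714]
wrist_force: [0.2, -0.1, -0.3]
width: 0.0159
```

Emit:
step_arm(increments="0.82 -4.36 0 0 0 0; 0.82 -4.36 0 0 0 0; 0.82 -4.36 1 0 0 0; 0 0 2 0 0 0; 0 0 1 0 0 0")

```text
time: 7.25
tool_pos: [0.5194, 0.0379, 0.1583]
ee_rot: [3.139, -0.005, -2.72]
wrist_force: [-0.1, 0.4, -0.7]
width: 0.0157
```

Emit:
step_arm(increments="0 0 0 0 0 0; 0 0 0 0 0 0; 0 0 0 0 0 0")

```text
time: 7.55
tool_pos: [0.5211, 0.0402, 0.1624]
ee_rot: [-3.141, 0.001, -2.716]
wrist_force: [0.1, -0.4, -0.4]
width: 0.0157
```

```bash
python3 -c "
from h import *
o=get_obs();print(o['wrist_force'],o['tool_pos'])
print(turn([.5202,.0388,.145],[np.pi,0,.423+np.pi]))"
```

```text
[ 0.05905089 -0.4167554  -0.43101243] [0.52109835 0.04017559 0.16240179]
(array([ 0.14, -0.09,  1.74]), array([-0.0005,  0.0015,  0.0029]))
```

Emit:
step_arm(increments="0 -0.1 1 0 0 0; 0 0 0.9 0 0 0; 0 0 0 0 0 0; 0 0 0 0 0 0")

```text
time: 7.95
tool_pos: [0.5208, 0.0384, 0.1418]
ee_rot: [3.141, -0.001, -2.717]
wrist_force: [0.6, 0.7, -0.5]
width: 0.0159
```

Emit:
step_arm(increments="0 0 0.1 0 0 0; 0 0 0.1 0 0 0; 0 0 0 0 0 0")

```text
time: 8.25
tool_pos: [0.5212, 0.0383, 0.1406]
ee_rot: [-3.142, 0.0, -2.717]
wrist_force: [0.5, -0.2, -0.6]
width: 0.0156
```

Emit:
step_arm(increments="0 0 0.1 0 0 0; 0 0 0.1 0 0 0; 0 0 0 0 0 0")

```text
time: 8.55
tool_pos: [0.5214, 0.0383, 0.1393]
ee_rot: [-3.141, 0.001, -2.717]
wrist_force: [-0.0, -0.3, 2.6]
width: 0.016
```

Emit:
step_arm(increments="0 0 0.1 0 0 0; 0 0 0 0 0 0")

```text
time: 8.75
tool_pos: [0.5215, 0.0383, 0.1392]
ee_rot: [-3.141, 0.002, -2.717]
wrist_force: [-2.0, 0.2, 6.3]
width: 0.0159
```

Contact is at TCP z = 0.1393, with force rising at about 4 N/mm, so the reach is about 60 mm. The foot will be mid-gap at TCP z = 0.1263. Next I back off, hover over the entry point and check.

Emit:
step_arm(increments="0 0 -0.4 0 0 0; 0 0 -0.5 0 0 0; 0 0 0 0 0 0; 0 0 0 0 0 0")

```text
time: 9.15
tool_pos: [0.5212, 0.0383, 0.1463]
ee_rot: [3.141, -0.0, -2.717]
wrist_force: [-0.5, 0.8, -0.9]
width: 0.0158
```

```bash
python3 -c "
from h import *
o=get_obs();print(o['wrist_force'],o['tool_pos'])
print(turn([.5302,.0081,.1436],[np.pi,0,.423+np.pi]))"
```

```text
[-0.50536723  0.75156048 -0.89607874] [0.52116226 0.03828636 0.14628604]
(array([ 0.42, -3.12,  0.27]), array([ 0.0001, -0.0001,  0.0012]))
```

Emit:
step_arm(increments="0.2 -1.5 0 0 0 0; 0.2 -1.6 0 0 0 0; 0 0 0.25 0 0 0; 0 0 0 0 0 0; 0 0 0 0 0 0")

```text
time: 9.65
tool_pos: [0.5301, 0.0083, 0.1436]
ee_rot: [3.141, -0.001, -2.718]
wrist_force: [0.1, -0.2, -0.8]
width: 0.0159
```

```bash
python3 -c "
from h import *
im,C,o=shot('wrist','w5');print(o['tool_pos'],o['ee_rot'])
print(turn([.5302,.0081,.1436],[np.pi,0,.423+np.pi]))
y=.423;Rm=np.array([[np.cos(y),-np.sin(y)],[np.sin(y),np.cos(y)]])
F=lambda a,b,z:np.r_[np.array([.5385,-.0002])+Rm@np.array([a,b])/1000,z]
print(proj(C,[F(-18,s,.056) for s in (4,16,-4,-16)]+[F(-16.5,11,.067),F(-3.5-13,11,.067)]).round(1))
q=proj(C,F(-16,8,.056))[0].astype(int);X,Y=q-[50,37];print(X,Y)
cv2.imwrite('pics/c6.png',cv2.resize(im[Y:Y+75,X:X+100],(800,600),interpolation=cv2.INTER_CUBIC))"
```

```text
[0.53006787 0.00827967 0.14360071] [ 3.14082005e+00 -5.02447353e-04 -2.71794707e+00]
(array([ 0.01, -0.04,  0.02]), array([ 0.0005, -0.0002,  0.0011]))
[[270.9 205. ]
 [286.4 204.9]
 [260.6 205. ]
 [245.1 205. ]
 [280.  210.6]
 [280.  210.6]]
226 170
```

View pics/c6.png

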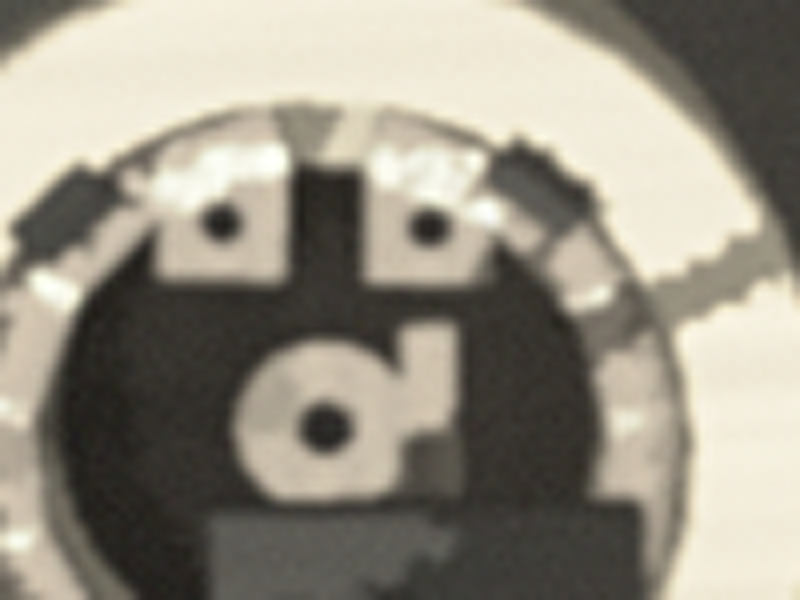

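The foot tip at crop (430,320) is square to the +y lug (360–490, edge row 284), 1.5 mm short of it and within its width, as predicted. I descend into the bore.

Emit:
step_arm(increments="0 0.04 0.6 0 0 0; 0 0 0.6 0 0 0; 0 0 0.4 0 0 0; 0 0 0.1 0 0 0; 0 0 0 0 0 0")

```text
time: 10.2
tool_pos: [0.5298, 0.0089, 0.1265]
ee_rot: [3.141, -0.001, -2.717]
wrist_force: [1.1, 0.4, -0.6]
width: 0.016
```

Emit:
step_arm(increments="0 0 0 0 0 0; 0 0 0 0 0 0")

```text
time: 10.4
tool_pos: [0.5303, 0.0088, 0.1273]
ee_rot: [-3.141, 0.001, -2.717]
wrist_force: [0.1, -0.3, -2.1]
width: 0.0158
```

```bash
python3 -c "
from h import *
o=get_obs();print(o['wrist_force'],o['tool_pos'])
print(turn([.5302,.0081,.1263],[np.pi,0,.423+np.pi]))"
```

```text
[ 0.14861189 -0.33085703 -2.13529619] [0.53031573 0.00877972 0.12728595]
(array([ 0.04, -0.06,  0.1 ]), array([-0.0002,  0.0006,  0.0012]))
```

Emit:
step_arm(increments="0 -0.05 0.05 0 0 0; 0 0 0.03 0 0 0; 0 0 0 0 0 0; 0 0 0 0 0 0")

```text
time: 10.8
tool_pos: [0.5303, 0.0083, 0.1262]
ee_rot: [3.142, 0.0, -2.717]
wrist_force: [-0.3, -0.1, -0.5]
width: 0.016
```

Emit:
step_arm(increments="0 0 0 0 0 0")

```text
time: 10.9
tool_pos: [0.5303, 0.0083, 0.1262]
ee_rot: [3.142, 0.0, -2.717]
wrist_force: [-0.2, -0.2, -0.3]
width: 0.0159
```

Emit:
step_arm(increments="0.2 0 0 0 0 0; 0.2 0 0 0 0 0; 0.2 0 0 0 0 0; 0.1 0 0 0 0 0; 0 0 0 0 0 0")

```text
time: 11.4
tool_pos: [0.5238, 0.0054, 0.1262]
ee_rot: [3.142, 0.0, -2.718]
wrist_force: [-0.6, 0.5, -0.8]
width: 0.0153
```

Emit:
step_arm(increments="0 0 0 0 0 0; 0 0 0 0 0 0")

```text
time: 11.6
tool_pos: [0.524, 0.0055, 0.1262]
ee_rot: [3.142, 0.0, -2.717]
wrist_force: [1.0, -0.3, -1.2]
width: 0.0163
```

Emit:
step_arm(increments="0 0 -0.1 0 0 0; 0 0 -0.1 0 0 0; 0 0 -0.1 0 0 0; 0 0 0 0 0 0")

```text
time: 12.0
tool_pos: [0.5241, 0.0055, 0.1285]
ee_rot: [3.141, 0.0, -2.717]
wrist_force: [2.2, 0.1, -5.6]
width: 0.016
```

Emit:
step_arm(increments="0 0 -0.1 0 0 0; 0 0 -0.1 0 0 0; 0 0 -0.1 0 0 0; 0 0 0 0 0 0")

```text
time: 12.4
tool_pos: [0.5235, 0.0054, 0.1304]
ee_rot: [3.141, -0.002, -2.717]
wrist_force: [5.2, -0.8, -16.5]
width: 0.0157
```

Emit:
step_arm(increments="0 0 0 0 0 0; 0 0 0 0 0 0")

```text
time: 12.6
tool_pos: [0.5228, 0.0057, 0.1314]
ee_rot: [3.139, -0.003, -2.717]
wrist_force: [0.2, 0.8, -3.4]
width: 0.0156
```

```bash
python3 -c "
from h import *
o=get_obs();print(o['wrist_force'],o['wrist_torque'],o['tool_pos'])
im,C,o=shot('wrist','w6')
X,Y=226,160
cv2.imwrite('pics/c7.png',cv2.resize(im[Y:Y+75,X:X+100],(800,600),interpolation=cv2.INTER_CUBIC))"
```

```text
[ 0.21687147  0.77653035 -3.40069526] [0.02812481 0.23529062 0.01322097] [0.52280704 0.00571758 0.13139643]
```

View pics/c7.png

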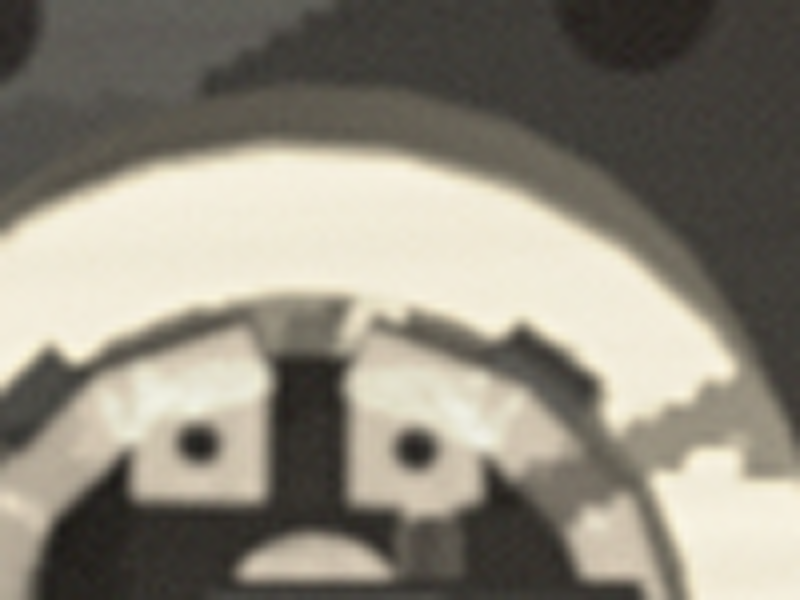

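The lugs are now higher (inner edges at row 500) and level with each other, with the foot under the right lug at (435,540). The catches at (545,365) and (30,400) still border the ring. I keep lifting gently.

Emit:
step_arm(increments="0 0 -0.1 0 0 0; 0 0 -0.1 0 0 0; 0 0 0 0 0 0; 0 0 0 0 0 0")

```text
time: 13.05
tool_pos: [0.5246, 0.0053, 0.1357]
ee_rot: [-3.14, 0.002, -2.717]
wrist_force: [-1.0, -0.2, -1.6]
width: 0.0157
```

Emit:
step_arm(increments="0 0 -0.1 0 0 0; 0 0 -0.1 0 0 0; 0 0 0 0 0 0; 0 0 0 0 0 0")

```text
time: 13.45
tool_pos: [0.5244, 0.0054, 0.1363]
ee_rot: [-3.141, 0.001, -2.717]
wrist_force: [0.6, -0.7, -2.6]
width: 0.0159
```

Emit:
step_arm(increments="0 0 -0.1 0 0 0; 0 0 -0.1 0 0 0; 0 0 0 0 0 0")

```text
time: 13.75
tool_pos: [0.5242, 0.0055, 0.1382]
ee_rot: [-3.141, 0.001, -2.717]
wrist_force: [1.6, -0.2, -2.7]
width: 0.0161
```

Emit:
step_arm(increments="0 0 -0.1 0 0 0; 0 0 0 0 0 0")

```text
time: 13.95
tool_pos: [0.5241, 0.0056, 0.139]
ee_rot: [3.141, 0.0, -2.717]
wrist_force: [1.1, 0.4, -4.1]
width: 0.0159
```

Emit:
step_arm(increments="0 0 -0.1 0 0 0; 0 0 0 0 0 0")

```text
time: 14.15
tool_pos: [0.5241, 0.0056, 0.14]
ee_rot: [3.141, 0.0, -2.717]
wrist_force: [2.7, 0.4, -6.2]
width: 0.0158
```

Emit:
step_arm(increments="0 0 -0.1 0 0 0; 0 0 0 0 0 0")

```text
time: 14.35
tool_pos: [0.5241, 0.0056, 0.141]
ee_rot: [3.141, 0.001, -2.717]
wrist_force: [3.1, 1.0, -8.1]
width: 0.0161
```

Emit:
step_arm(increments="0 0 -0.1 0 0 0; 0 0 0 0 0 0")

```text
time: 14.55
tool_pos: [0.5242, 0.0056, 0.142]
ee_rot: [3.141, 0.001, -2.717]
wrist_force: [4.8, 1.2, -8.1]
width: 0.0157
```

```bash
python3 -c "
from h import *
im,C,o=shot('wrist','w7');print(o['wrist_force'],o['wrist_torque'],o['tool_pos'])
s,S,_=shot('scene','s7')
x,y=235,200
cv2.imwrite('pics/c8.png',np.hstack([cv2.resize(im[170:245,200:320],None,fx=3.3,fy=5,interpolation=cv2.INTER_CUBIC)[:375],cv2.resize(s[y:y+75,x:x+75],(375,375),interpolation=cv2.INTER_CUBIC)]))"
```

```text
[ 4.79234567  1.23863359 -8.1108599 ] [ 0.26268496 -1.09728633  0.00348965] [0.52415276 0.00558413 0.14202694]
```

Emit:
step_arm(increments="0 0 -0.1 0 0 0; 0 0 0 0 0 0")

```text
time: 14.85
tool_pos: [0.5242, 0.0056, 0.143]
ee_rot: [3.141, 0.001, -2.717]
wrist_force: [5.0, 0.6, -9.2]
width: 0.0158
```

Emit:
step_arm(increments="0 0 -0.1 0 0 0; 0 0 0 0 0 0")

```text
time: 15.05
tool_pos: [0.5241, 0.0056, 0.1438]
ee_rot: [3.141, 0.0, -2.717]
wrist_force: [4.8, 1.0, -9.9]
width: 0.0161
```

```bash
python3 -c "
from h import *
im,C,o=shot('wrist','w8')
t,_,_=shot('top','t8');s,S,_=shot('scene','s8')
r=lambda a,x,y,w,h,W,H:cv2.resize(a[y:y+h,x:x+w],(W,H),interpolation=cv2.INTER_CUBIC)
cv2.imwrite('pics/c8.png',np.vstack([r(im,190,165,160,80,800,400),np.hstack([r(s,245,205,60,30,400,200),r(t,255,190,40,20,400,200)])]))"
```

```text
(no output)
```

View pics/c8.png

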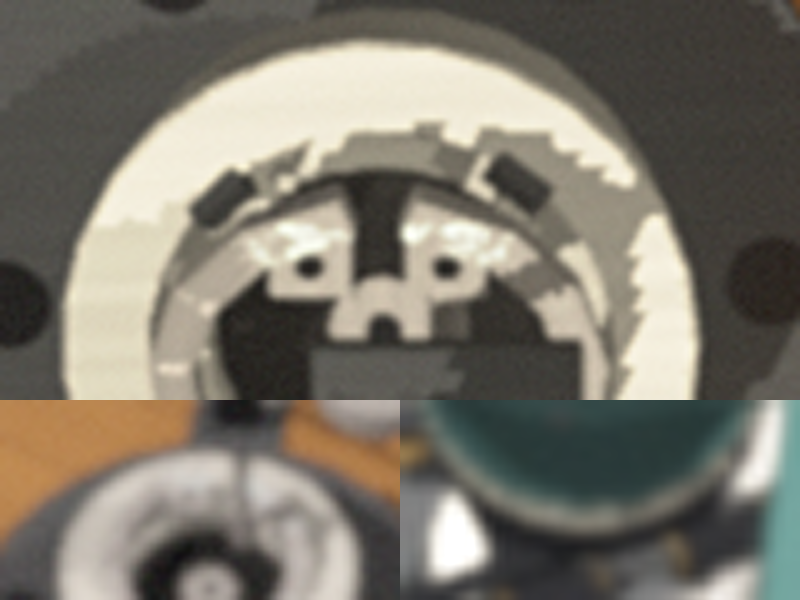

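The ring now stands clear above both catches, which are fully visible at (225,195) and (518,180). The rising force is the far side binding under the lip, so I lower the ring onto the catches.

Emit:
step_arm(increments="0 0 0.1 0 0 0; 0 0 0.1 0 0 0; 0 0 0.1 0 0 0; 0 0 0 0 0 0; 0 0 0 0 0 0")

```text
time: 15.7
tool_pos: [0.5236, 0.0054, 0.1414]
ee_rot: [3.141, -0.001, -2.717]
wrist_force: [2.3, -0.0, -5.9]
width: 0.0158
```

Emit:
step_arm(increments="0 0 0.1 0 0 0; 0 0 0.1 0 0 0; 0 0 0 0 0 0; 0 0 0 0 0 0")

```text
time: 16.1
tool_pos: [0.5236, 0.0053, 0.1394]
ee_rot: [3.141, -0.001, -2.717]
wrist_force: [0.5, -0.4, -3.5]
width: 0.0157
```

Emit:
step_arm(increments="0 0 0.1 0 0 0; 0 0 0.1 0 0 0; 0 0 0 0 0 0; 0 0 0 0 0 0")

```text
time: 16.5
tool_pos: [0.5237, 0.0053, 0.1372]
ee_rot: [3.141, -0.001, -2.717]
wrist_force: [-0.2, 0.0, -2.2]
width: 0.0158
```

Emit:
step_arm(increments="0 0 0.1 0 0 0; 0 0 0 0 0 0; 0 0 0 0 0 0")

```text
time: 16.8
tool_pos: [0.524, 0.0054, 0.1362]
ee_rot: [-3.142, 0.0, -2.717]
wrist_force: [-0.5, -0.3, -0.9]
width: 0.0162
```

Emit:
step_arm(increments="0 0 0.1 0 0 0; 0 0 0 0 0 0; 0 0 0 0 0 0")

```text
time: 17.1
tool_pos: [0.5242, 0.0054, 0.1354]
ee_rot: [-3.141, 0.001, -2.717]
wrist_force: [0.4, -0.6, -0.8]
width: 0.0158
```

Emit:
step_arm(increments="0 0 0.05 0 0 0; 0 0 0 0 0 0; 0 0 0 0 0 0")

```text
time: 17.4
tool_pos: [0.524, 0.0055, 0.1347]
ee_rot: [3.142, 0.0, -2.717]
wrist_force: [-0.1, 0.3, -0.5]
width: 0.016
```

The ring rests on the catches: the load vanished at about foot top = 60 mm. I withdraw the foot and return the pick to the stand.

Emit:
step_arm(increments="-0.25 0 0 0 0 0; -0.3 0 0 0 0 0; -0.3 0 0 0 0 0; 0 0 0 0 0 0; 0 0 0 0 0 0")

```text
time: 17.9
tool_pos: [0.5317, 0.009, 0.1346]
ee_rot: [3.141, -0.0, -2.717]
wrist_force: [-0.3, 0.7, -1.4]
width: 0.0159
```

Emit:
step_arm(increments="0 0 -0.5 0 0 0; 0 0 -1 0 0 0; 0 0 -2 0 0 0; 0 0 -3 0 0 0; -0.75 4.17 0 0 0 0")

```text
time: 18.4
tool_pos: [0.5248, 0.0469, 0.2055]
ee_rot: [-3.135, 0.009, -2.724]
wrist_force: [0.9, 0.5, -0.4]
width: 0.0162
```

Emit:
step_arm(increments="-0.75 4.17 0 0 0 0; -0.75 4.17 0 0 0 0; -0.75 4.17 0 0 0 0; -0.75 4.17 0 0 0 0; -0.75 4.17 0 0 0 0")

```text
time: 18.9
tool_pos: [0.4694, 0.2571, 0.2011]
ee_rot: [-3.142, 0.002, -2.718]
wrist_force: [0.4, 0.7, -1.0]
width: 0.016
```

Emit:
step_arm(increments="0 0 0 0 0 0.105; 0 0 0 0 0 0.105; 0 0 0 0 0 0.104; 0 0 0 0 0 0; 0 0 0 0 0 0")

```text
time: 19.4
tool_pos: [0.4699, 0.2555, 0.2005]
ee_rot: [3.141, 0.001, -3.029]
wrist_force: [-0.7, -0.2, -0.4]
width: 0.016
```

```bash
python3 -c "
from h import *
im,C,o=shot('wrist','w9');print(o['wrist_force'],o['tool_pos'],o['width'])
print(turn([.4684,.2547,.0915],[np.pi,0,-3.032]))
a,_=load('wrist','w4')
g=lambda x:cv2.cvtColor(x,cv2.COLOR_BGR2GRAY)[200:250,250:310].astype(np.float32)
print(cv2.phaseCorrelate(g(a),g(im)))"
```

```text
[-0.73508488 -0.21722276 -0.39025956] [0.46989985 0.25549176 0.20047101] 0.01598339376240751
(array([ 0.17, -0.06, 10.88]), array([0.0003, 0.0009, 0.0022]))
((-0.1828562115818464, 0.3160407858903511), 0.8838348849614461)
```

Emit:
step_arm(increments="0.15 -0.06 2 0 0 0; 0 0 3 0 0 0; 0 0 3 0 0 0; 0 0 2 0 0 0; 0 0 0 0 0 0")

```text
time: 19.95
tool_pos: [0.466, 0.2535, 0.0961]
ee_rot: [-3.14, -0.007, -3.031]
wrist_force: [-0.0, 0.6, -0.1]
width: 0.0158
```

Emit:
step_arm(increments="0 0 0.5 0 0 0; 0 0 0 0 0 0; 0 0 0 0 0 0")

```text
time: 20.25
tool_pos: [0.4692, 0.2551, 0.0963]
ee_rot: [3.141, 0.003, -3.031]
wrist_force: [0.6, -0.7, -1.0]
width: 0.0161
```

```bash
python3 -c "
from h import *
o=get_obs();print(o['wrist_force'],o['tool_pos'])
print(turn([.4684,.2547,.0915],[np.pi,0,-3.032]))"
```

```text
[ 0.62295983 -0.66852001 -0.96383811] [0.46922157 0.25506019 0.09627516]
(array([ 0.09, -0.03,  0.48]), array([0.0008, 0.0027, 0.0008]))
```

Emit:
step_arm(increments="0.05 0 0.25 0 0 0; 0 0 0.1 0 0 0; 0 0 0 0 0 0; 0 0 0 0 0 0")

```text
time: 20.65
tool_pos: [0.468, 0.2548, 0.0916]
ee_rot: [3.141, 0.001, -3.031]
wrist_force: [-0.3, 0.9, 0.7]
width: 0.0157
```

Emit:
step_arm(increments="0 0 0.1 0 0 0; 0 0 0 0 0 0; 0 0 0 0 0 0")

```text
time: 20.95
tool_pos: [0.4681, 0.2548, 0.0916]
ee_rot: [3.141, 0.001, -3.031]
wrist_force: [-1.8, -0.6, 5.9]
width: 0.0156
```

Emit:
step_arm(increments="0 0 -0.1 0 0 0; 0 0 0 0 0 0; 0 0 0 0 0 0; 0 0 0 0 0 0; 0 0 0 0 0 0", claw=-0.1)

```text
time: 21.45
tool_pos: [0.4676, 0.2546, 0.0909]
ee_rot: [-3.142, -0.0, -3.031]
wrist_force: [0.3, -0.2, 0.1]
width: 0.0506
```

Emit:
step_arm(increments="0 0 -2 0 0 0; 0 0 -4 0 0 0; 0 0 -4 0 0 0; 0 0 -2 0 0 0; 0 0 0 0 0 0")

```text
time: 21.95
tool_pos: [0.4697, 0.2554, 0.2155]
ee_rot: [3.139, 0.008, -3.031]
wrist_force: [0.0, -0.2, -0.3]
width: 0.0514
```

```bash
python3 -c "
from h import *
im,C,o=shot('wrist','w10');print(o['wrist_force'],o['tool_pos'],o['ee_rot'],o['width'])
s,S,_=shot('scene','s10')
# pick still in stand: compare scene crop with start
a=cv2.imread('pics/scene0.png')
d=cv2.absdiff(a,s)[225:290,365:425].mean();print('stand diff',d)
print(turn([.538,0,.2],[np.pi,0,.423+np.pi]))"
```

```text
[ 0.04385293 -0.17463006 -0.29207989] [0.46965642 0.25543562 0.21548255] [ 3.13922577  0.0079637  -3.03139215] 0.051402458219963205
stand diff 7.415897435897436
(array([ -4.19, -26.08,   1.05]), array([ 0.    , -0.0004, -0.3128]))
```

The pick is seated and released: it met the flange stop at the grasp height, and the stand crop matches the start apart from picture noise. Next I turn the gripper for a radial grasp across the gap and look at the cocked ring.

Emit:
step_arm(increments="0 0 0 0 0 0.14; 0 0 0 0 0 0.14; 0 0 0 0 0 0.14; 0 0 0 0 0 0.14; 0 0 0 0 0 0.14", claw=0.25)

```text
time: 22.55
tool_pos: [0.4666, 0.2542, 0.2079]
ee_rot: [-3.137, -0.003, 2.546]
wrist_force: [-0.4, 0.4, -0.7]
width: 0.0353
```

Emit:
step_arm(increments="0 0 0 0 0 0.14; 0 0 0 0 0 0.14; 0 0 0 0 0 0.14; 0 0 0 0 0 0.138; 0 0 0 0 0 0")

```text
time: 23.05
tool_pos: [0.4667, 0.2542, 0.2082]
ee_rot: [-3.137, -0.0, 1.994]
wrist_force: [0.2, -0.6, -0.4]
width: 0.0352
```

```bash
python3 -c "
from h import *
print(turn([.5488,-.023,.115],[np.pi,0,.423+np.pi/2]),get_obs()['ee_rot'])"
```

```text
(array([-28.65,  -3.85,   9.34]), array([-0.0049, -0.0002,  0.0003])) [-3.13664393e+00 -1.87199321e-04  1.99405586e+00]
```

Emit:
step_arm(increments="-4.78 -0.64 0 0 0 0; -4.78 -0.64 0 0 0 0; -4.78 -0.64 0 0 0 0; -4.78 -0.64 0 0 0 0; -4.78 -0.64 0 0 0 0")

```text
time: 23.55
tool_pos: [0.5362, 0.0219, 0.2093]
ee_rot: [-3.139, -0.001, 1.998]
wrist_force: [0.4, 0.7, 0.5]
width: 0.0354
```

Emit:
step_arm(increments="-4.75 -0.65 0 0 0 0; 0 0 4 0 0 0; 0 0 4 -0.005 0 0; 0 0 1.3 0 0 0; 0 0 0 0 0 0")

```text
time: 24.05
tool_pos: [0.5479, -0.0219, 0.1144]
ee_rot: [-3.14, -0.004, 1.995]
wrist_force: [-0.3, -0.5, 0.0]
width: 0.0351
```

Emit:
step_arm(increments="0 0 0 0 0 0; 0 0 0 0 0 0")

```text
time: 24.25
tool_pos: [0.5519, -0.0221, 0.1207]
ee_rot: [3.133, 0.002, 1.995]
wrist_force: [0.1, 1.3, 0.5]
width: 0.0351
```

```bash
python3 -c "
from h import *
im,C,o=shot('wrist','w11');print(o['tool_pos'],o['ee_rot'],o['time'])
c=proj(C,[.5385,0,.06])[0].astype(int);x,y=c-[75,52];print(x,y)
a=cv2.resize(im[y:y+112,x:x+150],(800,597),interpolation=cv2.INTER_CUBIC)
cv2.imwrite('pics/c9.png',a)"
```

```text
[ 0.55187648 -0.02211726  0.12073039] [3.13280397e+00 2.33563933e-03 1.99517110e+00] 24.25
199 144
```

View pics/c9.png

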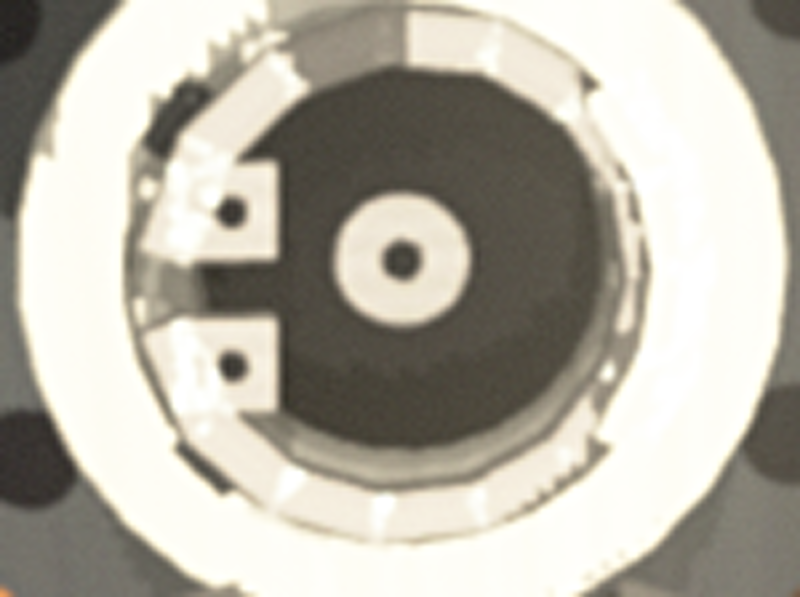

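The last picture shows the ring cocked over the catches at (178,115) and (205,465). The lug inner edges are at column 279, the gap middle is at row 289, and the outer ends are at column 143.

Run:
```python
from h import *
im,C=load('wrist','w11')
p=lambda u,v:((u+.5)*.1875+199-.5,(v+.5)*.1875+144-.5)
for n,c,z in [("in mid",[(279,262),(279,316),(279,160),(279,413)],.0632),("outer",[(143,248),(146,330)],.0655),("disc",[(402,259)],.046),("hubouter",[(18,262),(788,265)],.06)]:
    P=np.array([ray(C,p(*q),z) for q in c]);print(n,P[:,:2].round(4).tolist(),P.mean(0)[:2].round(4))
P=np.array([ray(C,p(*q),.0632)[:2] for q in [(279,160),(279,413)]]);d=P[0]-P[1];print("width",np.linalg.norm(d),"yaw",np.arctan2(-d[0],d[1]))
# grasp centre in hub frame -> world
y=.423;Rm=np.array([[np.cos(y),-np.sin(y)],[np.sin(y),np.cos(y)]])
```

```text
in mid [[0.5225, -0.0035], [0.5253, -0.0101], [0.5174, 0.0085], [0.5304, -0.0221]] [ 0.5239 -0.0068]
outer [[0.5062, -0.0083], [0.5105, -0.0181]] [ 0.5083 -0.0132]
disc [[0.5382, -0.0003]] [ 5.382e-01 -3.000e-04]
hubouter [[0.4919, -0.018], [0.583, 0.0223]] [0.5374 0.0021]
width 0.03326367218520886 yaw 0.39999347682675046
```

```bash
python3 -c "
from h import *
print(get_obs()['tool_pos'],turn([.5161,-.0100,.085],[np.pi,0,1.98]))"
```

```text
[ 0.55188136 -0.0221451   0.12079885] (array([ 2.59, -2.79,  3.55]), array([0.009 , 0.0024, 0.0151]))
```

Emit:
step_arm(increments="1.3 -1.4 1 0 0 0; 1.29 -1.39 1 0 0 0.015; 0 0 1 0.08 0 0; 0 0 0 0.08 0 0; 0 0 0 0 0 0")

```text
time: 24.8
tool_pos: [0.5162, -0.0093, 0.0887]
ee_rot: [-2.988, 0.001, 1.981]
wrist_force: [-0.2, 0.3, 0.5]
width: 0.0351
```

Emit:
step_arm(increments="0 0 0 0 0 0; 0 0 0 0 0 0; 0 0 0 0 0 0")

```text
time: 25.1
tool_pos: [0.5145, -0.0103, 0.0889]
ee_rot: [-2.989, 0.001, 1.978]
wrist_force: [-0.4, 0.0, -1.0]
width: 0.0356
```

```bash
python3 -c "
from h import *
print(get_obs()['tool_pos'],turn([.5161,-.0100,.061],[np.pi+.15,0,1.98]),get_obs()['wrist_force'])"
```

```text
[ 0.51452627 -0.01034875  0.08894356] (array([-0.03,  0.58,  2.74]), array([-0.003 ,  0.0004, -0.0016])) [-0.38417723  0.00806436 -1.02206273]
```

Emit:
step_arm(increments="0 0.55 0 0 0 0; 0 0 0.9 0 0 0; 0 0 0.8 0 0 0; 0 0 0.5 0 0 0; 0 0 0 0 0 0")

```text
time: 25.6
tool_pos: [0.515, -0.0093, 0.0638]
ee_rot: [-2.984, -0.002, 1.979]
wrist_force: [-0.1, -0.2, 0.8]
width: 0.0354
```

Emit:
step_arm(increments="0 0 0.1 0 0 0; 0 0 0.1 0 0 0; 0 0 0 0 0 0; 0 0 0 0 0 0")

```text
time: 26.0
tool_pos: [0.5162, -0.0094, 0.0637]
ee_rot: [-2.987, 0.0, 1.979]
wrist_force: [-0.4, -0.3, 0.4]
width: 0.0355
```

```bash
python3 -c "
from h import *
print(get_obs()['tool_pos'],turn([.5161,-.0100,.061],[np.pi+.15,0,1.98]),get_obs()['wrist_force'])"
```

```text
[ 0.51619929 -0.00943415  0.06371047] (array([-0.05,  0.01,  0.27]), array([-0.0045, -0.0001, -0.0012])) [-0.38060891 -0.2725005   0.38142394]
```

Emit:
step_arm(increments="-0.05 0 0.1 0 0 0; 0 0 0.1 0 0 0; 0 0 0.06 0 0 0; 0 0 0 0 0 0; 0 0 0 0 0 0")

```text
time: 26.5
tool_pos: [0.5158, -0.01, 0.0609]
ee_rot: [-2.987, -0.0, 1.979]
wrist_force: [-0.0, -0.9, -0.3]
width: 0.0353
```

Emit:
step_arm(increments="0 0 0 0 0 0; 0 0 0 0 0 0")

```text
time: 26.7
tool_pos: [0.5159, -0.01, 0.0609]
ee_rot: [-2.987, -0.0, 1.979]
wrist_force: [0.3, 0.1, 0.6]
width: 0.035
```

No contact yet, so I close on the ring across the gap.

Emit:
step_arm(increments="0 0 0 0 0 0; 0 0 0 0 0 0; 0 0 0 0 0 0; 0 0 0 0 0 0; 0 0 0 0 0 0", claw=1)

```text
time: 27.2
tool_pos: [0.5159, -0.01, 0.0609]
ee_rot: [-2.987, -0.0, 1.979]
wrist_force: [0.2, -0.3, -1.0]
width: 0.0151
```

Emit:
step_arm(increments="0 0 0 0 0 0; 0 0 0 0 0 0")

```text
time: 27.4
tool_pos: [0.5159, -0.01, 0.0609]
ee_rot: [-2.987, -0.0, 1.979]
wrist_force: [-0.0, 0.4, -1.1]
width: 0.0153
```

Emit:
step_arm(increments="0 -0.2 0.02 0 0 0; 0 -0.2 0.02 0 0 0; 0 0 0 0 0 0; 0 0 0 0 0 0")

```text
time: 27.8
tool_pos: [0.5135, -0.0114, 0.0621]
ee_rot: [-2.99, 0.001, 1.979]
wrist_force: [5.1, 3.0, 2.3]
width: 0.0155
```

Emit:
step_arm(increments="0 -0.2 0.02 0 0 0; 0 -0.1 0.01 0 0 0; 0 0 0 0 0 0; 0 0 0 0 0 0")

```text
time: 28.2
tool_pos: [0.5103, -0.013, 0.0628]
ee_rot: [-2.989, 0.001, 1.979]
wrist_force: [2.6, 1.8, 5.6]
width: 0.0152
```

Emit:
step_arm(increments="0 -0.05 -0.1 0 0 0; 0 0 -0.2 0 0 0; 0 0 -0.2 0 0 0; 0 0 0 0 0 0; 0 0 0 0 0 0")

```text
time: 28.7
tool_pos: [0.5087, -0.0128, 0.0655]
ee_rot: [-2.984, -0.001, 1.979]
wrist_force: [-0.4, 0.0, -0.4]
width: 0.0152
```

Emit:
step_arm(increments="0 0 -0.2 0 0 0; 0 0 -0.2 0 0 0; 0 0 0 0 0 0; 0 0 0 0 0 0")

```text
time: 29.1
tool_pos: [0.5103, -0.0125, 0.0704]
ee_rot: [-2.987, -0.0, 1.979]
wrist_force: [-0.5, 0.5, -0.3]
width: 0.0155
```

Emit:
step_arm(increments="0 0 -0.5 0 0 0; 0 0 -1 0 0 0; 0 0 -2 0 0 0; 0 0 -3 0 0 0; 0 0 -3 0 0 0")

```text
time: 29.6
tool_pos: [0.5237, -0.0066, 0.1657]
ee_rot: [-2.987, -0.0, 1.979]
wrist_force: [0.4, -0.0, -0.3]
width: 0.0155
```

Emit:
step_arm(increments="0 0 0 0 0 0; 0 0 0 0 0 0; 0 0 0 0 0 0")

```text
time: 29.9
tool_pos: [0.5228, -0.0066, 0.1628]
ee_rot: [-2.984, -0.001, 1.979]
wrist_force: [-0.0, -0.9, -1.0]
width: 0.0153
```

Run:
```python
from h import *
im,C,o=shot('wrist','w12');print(o['tool_pos'],o['ee_rot'],o['wrist_force'],o['width'])
s,S,_=shot('scene','s12');t,_,_=shot('top','t12')
# predicted ring outline in tool frame: ring plane z=0 at tips+? , ring centre 26.4mm along tool +y
g=cv2.cvtColor(im,cv2.COLOR_BGR2GRAY)
T=np.eye(4);T[:3,:3]=R.from_euler("xyz",o["ee_rot"]).as_matrix();T[:3,3]=o["tool_pos"]
a=np.linspace(np.pi*-.8,np.pi*.8,48)
for zz in (-.004,0,):
  for r in (.024,.029,.0315,.034,.037):
    P=np.c_[r*np.sin(a),.0264+r*np.cos(a),0*a+zz]@T[:3,:3].T+T[:3,3]
    u=proj(C,P).round().astype(int);ok=(u[:,0]>=0)&(u[:,0]<560)&(u[:,1]>=0)&(u[:,1]<420)
    print(zz,r,g[u[ok,1],u[ok,0]])
```

```text
[ 0.52282287 -0.00664137  0.16282799] [-2.98447178e+00 -1.26995801e-03  1.97873199e+00] [-0.01573385 -0.89693843 -1.00258116] 0.015255718368589384
-0.004 0.024 [201  43  48 106 130 130 132 131 129 131 164 157 149 143 132 140 141 145
 144 138  85  84 111 112 114 113 111 102 181 250 248 254 251 229 172  88
  74  72  70  70  71  69  69  72  56 206 171 130]
-0.004 0.029 [165 187 156  35  64 128 130 127 130 129 230 235 221 230 230 232 229 229
 227 233 227 224 223 237 225 223 224 223 244 221 221 221 241 219 221 225
 224 224 223 222 235 221 223 129 124 126 127 112]
-0.004 0.0315 [232 230 227 233  40 131 131  82  43  45  76  85 235 235 233 233 234 233
 231 233 230 230 229 228 228 227 226 228 227 226 226 225 228 226 227 223
 238 226 226 226 226 225 226 179 133 136 133 131]
-0.004 0.034 [226 228 227 228  60  64 128 113  46  47  47  44  46  85 227 230 222 219
 199 219 217 144 145 206 193 206 156 209 212 141 195 222 222 207 218 223
 222 223 214 222 223 221 223 129 131 127 129 129]
-0.004 0.037 [113 161 156 166 158  42 128 128  51  45  43  48  48  45  45  87  98  96
  95  99  98  97  96  97 105  
[... 413 characters left out ...]
4 251 223 221 221 247 220 223 224 250
 222 223 222 220 222 223 223 173 144 130 132 128]
0 0.0315 [247 224 226 216  46 127 128 131 131 130 183 235 221 230 230 231 229 228
 227 254 228 226 227 226 228 228 226 246 227 227 224 247 227 226 225 231
 226 225 222 224 226 226 224 181 137 134 132 132]
0 0.034 [227 228 230 232  50  81 132 115  45  45  59 186 235 235 234 235 232 231
 231 240 228 227 225 248 224 224 224 229 225 221 225 239 208 192 193 210
 180 143 123 201 200 126 178 126 123 112 117 128]
0 0.037 [202 213 218 224 232  45 130 131  46  44  43  45  46  82 218 234 193 127
 137 207  96  98  97 103  89  79 113  65  71 113 107 249 249 250 252 238
  77  74  75  89 167  68  71  67  86 247 157 246]
```

The ring is gripped and lies in the tool plane: bright samples at radius 29–34 mm match the prediction. I level it and go over the tray.

Emit:
step_arm(increments="0 0 0 -0.078 0 0; 0 0 0 -0.078 0 0; -3.49 -2.4 0 0 0 0; -3.49 -2.4 0 0 0 0; -3.49 -2.4 0 0 0 0")

```text
time: 30.55
tool_pos: [0.498, -0.1323, 0.1632]
ee_rot: [3.142, -0.001, 1.98]
wrist_force: [0.7, -0.4, -0.7]
width: 0.0152
```

Emit:
step_arm(increments="-3.49 -2.4 0 0 0 0; -3.49 -2.4 0 0 0 0; -3.49 -2.4 0 0 0 0; 0 0 0 0 0 0; 0 0 0 0 0 0")

```text
time: 31.05
tool_pos: [0.4738, -0.2563, 0.1628]
ee_rot: [3.141, -0.003, 1.977]
wrist_force: [0.1, 0.4, -0.5]
width: 0.015
```

Run:
```python
from h import *
im,C,o=shot('wrist','w13');print(o['tool_pos'],o['ee_rot'],o['wrist_force'],o['width'])
print(turn([.4743,-.256,.006],[np.pi,0,1.98]))
# tray floor/walls from initial top picture: bright low-saturation blob
t,_=cv2.imread('pics/top0.png'),0
Ct=cam("top");hsv=cv2.cvtColor(t,cv2.COLOR_BGR2HSV)
m=((hsv[...,1]<40)&(hsv[...,2]>140)).astype(np.uint8);m[:, :325]=0;m[:,405:]=0;m[:190]=0;m[265:]=0
n,l,st,ce=cv2.connectedComponentsWithStats(m);i=1+np.argmax(st[1:,4]);c=max(cv2.findContours((l==i).astype(np.uint8),0,2)[0],key=cv2.contourArea)
b=cv2.minAreaRect(c);print(b,ray(Ct,b[0],.015)[:2])
q=cv2.boxPoints(b);print([ray(Ct,x,.022)[:2].round(3).tolist() for x in q])
```

```text
[ 0.47382135 -0.25630014  0.16284788] [ 3.14125367e+00 -2.52345110e-03  1.97656877e+00] [ 0.13829498  0.35079245 -0.54773635] 0.015025735944920848
(array([-0.09, -0.02, 15.71]), array([ 0.0006, -0.0022, -0.0016]))
((366.25677490234375, 227.04055786132812), (53.10087585449219, 53.10087585449219), 80.53767395019531) [ 0.49800023 -0.24610603]
[[0.555, -0.162], [0.583, -0.305], [0.44, -0.327], [0.413, -0.186]]
```

Emit:
step_arm(increments="-0.05 0 4 0 0 0; 0 0 4 0 0 0; 0 0 4 0 0 0; 0 0 2 0 0 0; 0 0 0.8 0 0 0")

```text
time: 31.6
tool_pos: [0.4734, -0.2532, 0.0127]
ee_rot: [-3.14, -0.006, 1.981]
wrist_force: [-0.0, 0.3, 0.2]
width: 0.0151
```

Emit:
step_arm(increments="0 0 0 0 0 0; 0 0 0 0 0 0; 0 0 0 0 0 0")

```text
time: 31.9
tool_pos: [0.4764, -0.2569, 0.0181]
ee_rot: [3.138, 0.003, 1.979]
wrist_force: [0.1, -0.1, -0.7]
width: 0.0151
```

Emit:
step_arm(increments="0 0 0 0 0 0; 0 0 0 0 0 0; 0 0 0.3 0 0 0; 0 0 0.2 0 0 0; 0 0 0 0 0 0")

```text
time: 32.4
tool_pos: [0.4745, -0.2562, 0.0104]
ee_rot: [3.141, -0.001, 1.979]
wrist_force: [0.0, 0.2, -0.3]
width: 0.0153
```

Emit:
step_arm(increments="0 0 0 0 0 0; 0 0 0 0 0 0")

```text
time: 32.6
tool_pos: [0.4749, -0.2564, 0.0109]
ee_rot: [3.141, -0.0, 1.979]
wrist_force: [0.2, 0.3, -1.2]
width: 0.0151
```

Emit:
step_arm(increments="0 0 0.2 0 0 0; 0 0 0.1 0 0 0; 0 0 0 0 0 0; 0 0 0 0 0 0")

```text
time: 33.0
tool_pos: [0.4749, -0.2564, 0.0079]
ee_rot: [3.141, -0.0, 1.979]
wrist_force: [-0.2, -0.2, -0.4]
width: 0.0153
```

Emit:
step_arm(increments="0 0 0.1 0 0 0; 0 0 0 0 0 0; 0 0 0 0 0 0")

```text
time: 33.3
tool_pos: [0.4749, -0.2564, 0.0069]
ee_rot: [3.141, -0.0, 1.979]
wrist_force: [0.2, 0.1, -0.9]
width: 0.015
```

Emit:
step_arm(increments="0 0 0.05 0 0 0; 0 0 0 0 0 0; 0 0 0 0 0 0")

```text
time: 33.6
tool_pos: [0.4749, -0.2564, 0.0064]
ee_rot: [3.141, -0.0, 1.979]
wrist_force: [-0.3, -0.0, -1.1]
width: 0.0151
```

Emit:
step_arm(increments="0 0 0.1 0 0 0; 0 0 0 0 0 0; 0 0 0 0 0 0")

```text
time: 33.9
tool_pos: [0.475, -0.2565, 0.0055]
ee_rot: [3.14, 0.0, 1.979]
wrist_force: [-1.2, -0.0, -0.7]
width: 0.0151
```

Emit:
step_arm(increments="0 0 0 0 0 0; 0 0 0 0 0 0; 0 0 0 0 0 0; 0 0 0 0 0 0", claw=0.3)

```text
time: 34.3
tool_pos: [0.475, -0.2564, 0.0055]
ee_rot: [3.14, -0.0, 1.979]
wrist_force: [0.0, -0.3, -0.3]
width: 0.0325
```

Emit:
step_arm(increments="0 0 -1 0 0 0; 0 0 -2 0 0 0; 0 0 -4 0 0 0; 0 0 -4 0 0 0; 0 0 -4 0 0 0")

```text
time: 34.8
tool_pos: [0.4746, -0.2564, 0.1577]
ee_rot: [3.14, 0.0, 1.979]
wrist_force: [0.1, -0.6, -0.6]
width: 0.0329
```

Emit:
step_arm(increments="0 0 -3 0 0 0; 0 0 0 0 0 0; 0 0 0 0 0 0; 0 0 0 0 0 0; 0 0 0 0 0 0")

```text
time: 35.3
tool_pos: [0.4739, -0.2559, 0.1833]
ee_rot: [-3.141, -0.004, 1.979]
wrist_force: [0.5, 0.1, -0.9]
width: 0.033
```

Run:
```python
from h import *
im,C,o=shot('wrist','w14');s,S,_=shot('scene','s14');t,Ct,_=shot('top','t14');print(o['tool_pos'],o['width'],o['time'])
g=cv2.cvtColor(im,cv2.COLOR_BGR2GRAY)
c=np.array([.4749,-.2564])+.0264*np.array([.917,.398]);a=np.linspace(-np.pi,np.pi,37)[:-1]
for z,r in ((.009,.0315),(.009,.04),(.009,.025)):
    u=proj(C,np.c_[c[0]+r*np.cos(a),c[1]+r*np.sin(a),0*a+z]).round().astype(int)
    ok=(u[:,0]>=0)&(u[:,0]<560)&(u[:,1]>=0)&(u[:,1]<420);print(r,g[u[ok,1],u[ok,0]])
# edge search for the ring by HoughCircles over a rectified view of the floor+5mm plane
N=280;yy,xx=np.mgrid[0:N,0:N];W=np.c_[(.498+(140-yy.ravel())*.0005),(-.246+(140-xx.ravel())*.0005),np.full(N*N,.009)]
m=proj(C,W).astype(np.float32).reshape(N,N,2);q=cv2.remap(g,m[...,0],m[...,1],1);cv2.imwrite('pics/rect.png',q)
h=cv2.HoughCircles(cv2.medianBlur(q,5),cv2.HOUGH_GRADIENT,1,30,param1=80,param2=18,minRadius=50,maxRadius=76)
if h is not None:
    for x,y,r in h[0][:5]: print('circle',.498+(140-y)*.0005,-.246+(140-x)*.0005,r*.5,'mm')
# changes against the start
for n,b in (("scene0",s),("top0",t)):
    d=cv2.absdiff(cv2.GaussianBlur(cv2.imread(f'pics/{n}.png'),(5,5),0),cv2.GaussianBlur(b,(5,5),0)).max(2)
    k,l,st,ce=cv2.connectedComponentsWithStats((d>40).astype(np.uint8));print(n,[st[i].tolist() for i in range(1,k) if st[i,4]>12])
```

```text
[ 0.47386054 -0.25587245  0.18325386] 0.03299059113421724 35.3
0.0315 [230 224 214 164 220 198 197 197 232 196 197 198 197 202 196 201 197 195
 213 198 202 199 198 201 195 220 196 197 203 197 210 195 197 206 198 198]
0.04 [207 237 236 237 236 236 234 239 238 237 238 239 238 238 238 239 237 238
 238 237 238 237 236 238 237 239 239 243 240 201 158 223 168 206 171 220]
0.025 [ 90 191 202 133 185 123 194 243 219 175 146 154 153 153 146 147 150 149
 145 146 142 221 223 233 235 239 236 233 224 218 235 238 228 240 235 195]
circle 0.49825 -0.24725 34.9 mm
scene0 [[159, 0, 82, 138, 4704], [400, 0, 22, 45, 649], [432, 0, 5, 8, 23], [538, 0, 15, 14, 131], [551, 0, 9, 24, 147], [427, 12, 8, 28, 96], [351, 39, 28, 29, 351], [422, 45, 6, 8, 28], [371, 63, 13, 22, 191], [342, 68, 27, 44, 676], [440, 78, 11, 9, 64], [275, 83, 285, 96, 8865], [455, 92, 19, 12, 125], [373, 107, 12, 7, 57], [201, 109, 4, 10, 28], [555, 110, 5, 6, 20], [550, 145, 10, 24, 150], [200, 183, 13, 4, 23], [212, 192, 7, 8, 21]]
top0 [[139, 155, 331, 265, 25938], [274, 211, 12, 8, 49], [243, 226, 25, 23, 224], [270, 241, 20, 8, 92], [237, 259, 11, 13, 82], [150, 261, 19, 14, 131], [0, 312, 137, 108, 6859], [385, 330, 13, 20, 78], [407, 363, 31, 7, 107], [371, 364, 18, 8, 96], [363, 374, 45, 11, 252], [254, 413, 31, 7, 171]]
```

```bash
python3 -c "
from bench import *
print(close_job())"
```

```text
the job is handed in; nothing more can be done
None
```

The ring is out of the pulley and lies flat in the aluminium tray, and the pick hangs back in its stand. The job was handed in at about 35.5 s, with the gripper open and clear of everything.

**How it went**
- **Reach:** I touched the foot lightly on the hub's top face, which gave a reach of about 60 mm.
- **Freeing the ring:** I slid the foot under the +y lug without feeling any contact with the seal. Lifting took the ring past both catches, with 16.5 N the highest reading at the wrist. I then set it down on the catches and returned the pick.
- **Moving the ring:** Only then did the gripper take the ring across its gap, draw it about 6 mm towards hub -x, lift it and set it down in the tray.

**Last checks**
- **Ring:** the wrist picture fits a circle of 34.9 mm radius at (0.498, -0.247), close to the tray centre at (0.498, -0.246). The ring's actual radius is 35 mm.
- **Other things:** in the scene view, only the arm, its shadow and the new ring in the tray differ from the first picture. The stand with its pick and the loose bench items there are unchanged. The top view is largely covered by the arm and its shadow, so it confirms little.

**What disagreed or stayed unchecked**
- The gripper read 15.2 mm on the ring where about 16.8 mm was expected.
- The ring cleared the catches earlier than described, at roughly 5 mm of lift instead of 12 to 15 mm. The force dropped suddenly there and later rose to about 10 N as the far side bound under the lip.
- Forces were read only at the end of each move call, so peaks in between were not seen.
- I had used all 12 picture views by then, so the final state was checked by numbers only.

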